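# Load the hook carrier into the desk rail

### The job

Pick up the grey hook carrier that stands on the desk, feed its two round gliders into the open left end of the aluminium accessory rail and slide it gently along inside until the spring catch drops in between the gliders and holds it against the sprung buffer. Do not force it against the rail or ram the buffer to the end of its travel, and leave the other things on the desk where they are. Let go of the carrier and leave it hanging there at rest.

Things in the scene. Friction and masses are not known exactly. Their poses are not given: they have to be found in the camera images.
- carrier: loose hook carrier, grey plastic, ~120 g, 112 tall: upright back plate 44 wide (y), 4 thick; forward foot (-x; 52 deep, 5 thick) with a 26 high front lip, on which it stands at the start; grip block on top; behind the plate (+x) an 8 high neck with two black gliders. Origin: underside, below the plate's middle. z up, y along its width, +x the glider side, at the start roughly away from the robot.
- carrier_grip (a point): centre of the carrier's solid grip block, at (-6, 0, 95) mm in the carrier's frame. The block is 26 wide (y), 16 deep (x), 37 high (75 to 112 above the underside); it is best gripped across its 26 mm width, along y.
- carrier_gliders (a point): midpoint between the carrier's two gliders, at (14, 0, 50) mm in the carrier's frame. Gliders: discs 24 in diameter, 10 thick (axis x), rims bevelled 2.5, centres 40 apart at y = -20 and +20, so they take up 64 along y. The one at -y leads into the rail.
- rail: base of the accessory rail, fixed: plate 85 deep, 8 thick, with two posts carrying a level aluminium C-channel 240 long, 20.6 deep, 35 high, top 91.5 above the desk; its front (-x) wall has a 14 high slot all along; the -y end is capped, the +y end (robot's left) open. Origin: on the desk below the channel's middle; y along the base towards the open end, x away from the slot side, z up.
- rail_pivot (a point): where the channel's axis crosses its pivot, at (0, 95, 74) mm in the base's frame, axes as the base; the open end is 25 mm from here. The channel is clamped stiffly, turned up to 0.1 rad about z either way from the base's y (not told). Inside 27 high, 12.6 deep, walls 4: gliders have 1.5 mm play up and down, 1.3 front and back. Enter level, along the channel, the underside 24 above the desk.
- catch (a joint): spring catch of the stop unit in the rail (m): steel cross pin, 8 diameter, sprung down 6 into the channel from its roof. 0 = down; rises 3 to 6 mm while a glider passes under and drops to about 0 between the gliders. Passing takes roughly 3 to 6 N along the rail. Its small knob above the rail's top rises with it.
- buffer (a joint): sprung rubber buffer of the stop unit (m), facing the open end; 0 = free, grows as pressed, travel 14 mm, 0.6 N + 0.7 N/mm. Stop unit clamped at an untold place: buffer tip 130 to 200 mm inside the open end, catch pin 18 mm nearer to that end. The front glider lifts and passes the catch, then meets the buffer; pressed ~2.5 mm, the catch drops in behind and holds it. Over 11 mm is ramming.
- mug: bystander: green mug, 86 wide, 94 tall, standing upright; origin under its centre
- earbuds: bystander: white earbud case, 47 x 60 x 24; origin under its centre
- car: bystander: white toy car, 34 x 77 x 28; origin under its centre
- hub: bystander: black USB hub, 34 x 92 x 14; origin under its centre
- jar: bystander: lidded candle jar, 76 wide, 124 tall; origin under its centre
- tin: bystander: tin can, 75 wide, 58 tall; origin under its centre
- organiser: bystander: black mesh pen organiser, 123 x 67 x 100; origin under its centre
Mind the look-alikes: they are no part of the job. Leave any orange look-alike of the carrier alone.

How it is judged:
By the outcome, as a careful person would: the job done as asked, in the order asked, and still so for the second after the job is handed in, with the robot touching nothing.
It also fails if it takes over 72 s, if anything falls off the work surface, if the arm or the gripper's body presses on something with over 40 N, if the wrist force passes 120 N, or if a joint passes its speed limit or range.

### The arm

A 6-joint arm with a two-finger parallel gripper is mounted at the origin on a cart in front of the work surface, level with it; the furniture and walls round the work are solid. World frame = base frame: x ahead of the robot, y to its left, z up, the work surface at z = 0. Lengths are in m, angles in rad, forces in N, time in s.
With the tool pointing down it reaches from about 0.375 to 0.925 m from the base axis. Payload 5.7 kg.
Tool frame: the origin (TCP) lies midway between the tips of the shut fingers; the grasp point (between the pads) lies ctrl.grip_point_offset behind it (ctrl.grip_point_offset is the distance from the TCP to the grasp point, in m); z points along the fingers, y is the line along which they close (so a half turn about z gives the same grasp; the last joint's range is limited). The gripper opens to 85 mm and grips with 20 to 120 N. Pads are 22 mm wide; open, the fingers measure 114 mm over their backs; the gripper's body (76 mm by 85 mm) begins 54 mm behind the grasp point. The pads swing forward as they close: fully open they stand 13 mm farther back than shut.
Start: joints at [-1.226, 0.359, 1.51, -0, 1.272, -0.115], TCP at [0.266, -0.538, 0.231] pointing down, gripper open.
Joint ranges: [-2.97, 2.97], [-1.01, 2.36], [0.21, 2.38], [-0.96, 4.11], [0.2, 2.71], [-2.98, 2.98]. Speed limits (rad/s): [2.39, 2.39, 3.14, 3.14, 3.14, 3.14].

### API

Orientations are given as a unit quaternion [x, y, z, w].
In Python, from rig import sensors, viewer, workorder, ctrl gives the robot as it stands.
- The arm moves only by the tool apply_moves, never from a script. Its arguments are lists of equal length, an entry for each row: "slide": the shift along the tool's x, y, z in m, a list of three; "yaw": the turn about the tool's z in rad. A call has 1 to 20 rows; each row shifts and turns the commanded pose from where the row before left it, along the tool's axes as they then stand; what a row does not reach is not made up. A row lasts 1/8 s, in which the tool goes at most 62.5 mm and 10.7 degrees, less where a joint would pass 70% of its speed; a pose out of reach is approached as far as the arm can. A call with a gripper value outside its range is refused whole. "claw" is the finger opening in m, from 0 to 0.0854, set as the call begins (left out, the last holds). The fingers move at their own pace and stop on an object; "grip_force" is the grip in N (left out, the last holds). Time passes only in rows, so rows that do not move let the fingers close. It gives the time, the measured TCP pose, the force, the opening and the grip force at its end, in the units of the state.
- sensors.sense(): the state, without advancing time (a new reading comes with each control period).
- viewer.read_camera(name): name is "side" or "top" or "wrist"; returns the picture (384x512x3 uint8, blue, green, red); there is no depth.
- viewer.camera_info(name): a dict with "K" (3x3 intrinsics, pixels), "camera_from_world" (4x4, takes a point from world to camera coordinates). Camera axes: x right, y up, looking along -z (the intrinsics and any distortion apply to the point x, -y, -z); pixel columns grow to the right and rows downward; lengths in m; the calibration is good to about 2 mm. A picture is of the moment at which its call begins: read the wrist's pose just before it. camera_info takes no time and is no camera call; for the wrist camera it gives the pose at the moment of the call.
- workorder.hand_in(): hands the job in; it is judged then, once.
The state is a dict: "time_s": time; "joints": joint angles; "qd": joint speeds; "joint_torque": joint torques, N m; "eef_pos": TCP position; "orientation": TCP orientation; "wrist_force": force on the tool from outside, world axes, zero at the start; "ft_torque": the same for the moment, N m; "opening": finger opening in m; "grip_force": force on a finger pad.
Only numpy, scipy, OpenCV 4.12 (cv2) and the standard library are available. Lean on these libraries where they do the work, as an engineer would, in place of code of your own. Each camera call takes 0.05 s, during which the arm holds its last target. There are 200 camera calls.

## Working session

There is one attempt and no reset: what is moved stays moved. The work goes in short steps, Python scripts to look and compute and a tool call to move; the robot and the scene stay as the last step left them, time stands still between calls to the robot, and variables do not carry over. Pictures are saved under pics/ and viewed, at most 10 in all, crops included, and the job is handed in when it is done.

Besides the shell and the picture viewer there is one more tool, called after ">>>" as name([rows], argument=value, ...), one row to a line, values as JSON. apply_moves: Moves the arm, as the interface text tells. Its arguments: {"type":"object","properties":{"slide":{"type":"array","items":{"type":"array","items":{"type":"number"}}},"yaw":{"type":"array","items":{"type":"number"}},"claw":{"type":"number"},"grip_force":{"type":"number"}},"required":["slide","yaw"]}

```bash
mkdir -p pics; ls; python3 - <<'E'
from rig import sensors, viewer, ctrl
import cv2, numpy as np
np.set_printoptions(precision=4,suppress=True)
s=sensors.sense();print(s['time_s'],s['eef_pos'],s['orientation'],s['opening'],ctrl.grip_point_offset)
for n in ('side','top'):
    cv2.imwrite(f'pics/{n}0.png',viewer.read_camera(n)); i=viewer.camera_info(n); print(n,i)
E
```

```text
pics
0.0 [ 0.266  -0.537   0.2304] [ 0.9737  0.2279 -0.0001 -0.001 ] 0.08570419627799511 0.0187
side {'K': array([[368.173 ,   0.    , 245.9088],
       [  0.    , 368.173 , 189.9566],
       [  0.    ,   0.    ,   1.    ]]), 'camera_from_world': array([[ 0.6613,  0.75  , -0.01  , -0.4087],
       [-0.6447,  0.5751,  0.5036,  0.2768],
       [ 0.3835, -0.3266,  0.8639, -1.2632],
       [ 0.    ,  0.    ,  0.    ,  1.    ]])}
top {'K': array([[381.7023,   0.    , 253.6385],
       [  0.    , 381.7023, 195.1399],
       [  0.    ,   0.    ,   1.    ]]), 'camera_from_world': array([[ 0.0036, -1.    ,  0.0086,  0.066 ],
       [ 0.9911,  0.0047,  0.1328, -0.5261],
       [-0.1329,  0.008 ,  0.9911, -1.2024],
       [ 0.    ,  0.    ,  0.    ,  1.    ]])}
```

View pics/side0.png

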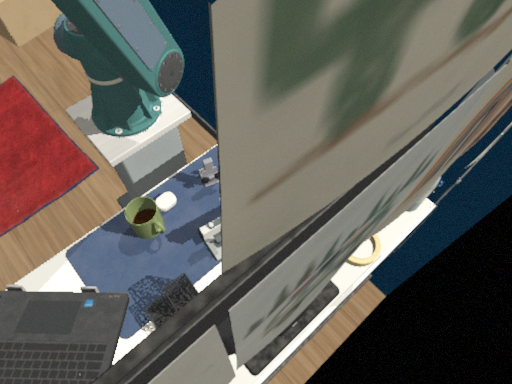

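View pics/top0.png

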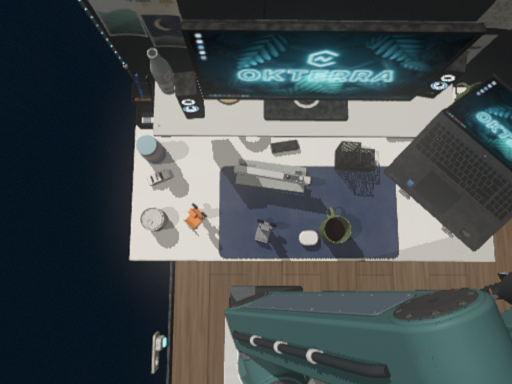

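```bash
cat > h.py <<'E'
import numpy as np, cv2
from rig import viewer
def ray(n,u,v,z,info=None):
    i=info or viewer.camera_info(n);K=i['K'];T=np.array(i['camera_from_world'])
    d=np.array([(u-K[0,2])/K[0,0],-(v-K[1,2])/K[1,1],-1]);R=T[:3,:3];c=-R.T@T[:3,3];w=R.T@d
    return c+w*(z-c[2])/w[2]
def proj(n,p,info=None):
    i=info or viewer.camera_info(n);K=i['K'];T=np.array(i['camera_from_world'])
    q=T[:3,:3]@np.asarray(p)+T[:3,3]; return np.array([K[0,2]+K[0,0]*q[0]/-q[2],K[1,2]-K[1,1]*q[1]/-q[2]])
E
python3 - <<'E'
import cv2
from h import *
np.set_printoptions(precision=4,suppress=True)
im=cv2.imread('pics/top0.png')[150:255,215:350]
cv2.imwrite('pics/topz.png',cv2.resize(im,None,fx=5.7,fy=5.7,interpolation=cv2.INTER_CUBIC))
for n in('side','top'):
  T=viewer.camera_info(n)['camera_from_world'];print(-T[:3,:3].T@T[:3,3])
E
```

```text
[ 0.9331 -0.2652  0.9478]
[0.3614 0.0781 1.2611]
```

View pics/topz.png

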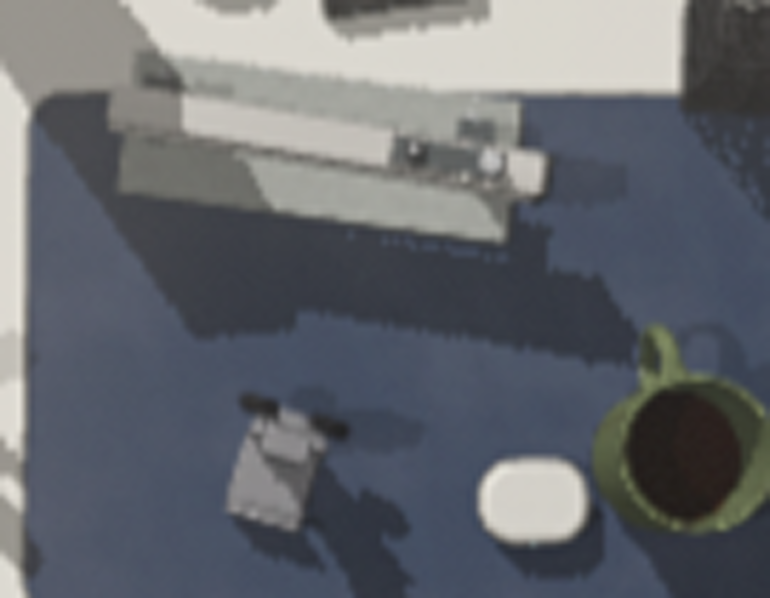

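```bash
python3 - <<'E'
from h import *
np.set_printoptions(precision=4,suppress=True)
f=lambda a,b,z:print((a,b),ray('top',215+a/5.7-.4,150+b/5.7-.4,z))
for p in [(260,403),(330,430)]: f(*p,.05+.01)
for p in [(262,445),(310,460),(295,410),(318,420)]: f(*p,.112)
for p in [(108,130),(112,88),(390,165),(545,197)]: f(*p,.0915)
f(490,160,.0915);f(415,152,.1)
for p in [(118,190),(505,243)]: f(*p,.008)
print(ray('top',190,25,.5),ray('top',300,110,0))
for n in ['wrist']: i=viewer.camera_info(n);T=i['camera_from_world'];print(i,-T[:3,:3].T@T[:3,3])
E
```

```text
(260, 403) [0.4426 0.0474 0.06  ]
(330, 430) [0.4279 0.0088 0.06  ]
(262, 445) [0.4169 0.0476 0.112 ]
(310, 460) [0.4092 0.0224 0.112 ]
(295, 410) [0.4355 0.0302 0.112 ]
(318, 420) [0.4302 0.0181 0.112 ]
(108, 130) [0.5893 0.1315 0.0915]
(112, 88) [0.6127 0.1295 0.0915]
(390, 165) [ 0.5707 -0.0226  0.0915]
(545, 197) [ 0.5534 -0.1071  0.0915]
(490, 160) [ 0.5738 -0.0773  0.0915]
(415, 152) [ 0.5764 -0.0355  0.1   ]
(118, 190) [0.57   0.1291 0.008 ]
(505, 243) [ 0.5399 -0.0965  0.008 ]
[0.8295 0.2092 0.5   ] [ 0.8267 -0.0905  0.    ]
{'K': array([[293.2515,   0.    , 254.0707],
       [  0.    , 293.2515, 188.3803],
       [  0.    ,   0.    ,   1.    ]]), 'camera_from_world': array([[ 0.4429, -0.8966,  0.0001, -0.5995],
       [ 0.8488,  0.4193, -0.3221,  0.0411],
       [ 0.2888,  0.1427,  0.9467, -0.3796],
       [ 0.    ,  0.    ,  0.    ,  1.    ]])} [ 0.3402 -0.5005  0.3726]
```

>>> apply_moves([
  [0.0323,-0.0292,-0.0064],
  [0.0323,-0.0292,-0.0064],
  [0.0323,-0.0292,-0.0064],
  [0.0323,-0.0292,-0.0064],
  [0.0323,-0.0292,-0.0064],
  [0.0323,-0.0292,-0.0064],
  [0.0323,-0.0292,-0.0064],
  [0.0323,-0.0292,-0.0064],
  [0.0323,-0.0292,-0.0064],
  [0.0323,-0.0292,-0.0064],
  [0.0323,-0.0292,-0.0064],
  [0.0323,-0.0292,-0.0064],
  [0.0323,-0.0292,-0.0064],
  [0.0323,-0.0292,-0.0064],
  [0,0,0],
  [0,0,0],
  [0,0,0],
  [0,0,0],
  [0,0,0],
  [0,0,0],
], yaw=[0,0,0,0,0,0,0,0,0,0,0,0,0,0,0.138,0.138,0.138,0.138,0.138,0.138], claw=0.06)

```text
time_s: 2.6
eef_pos: [0.4897, 0.0294, 0.3205]
orientation: [0.983, -0.185, -0.0, -0.0]
wrist_force: [0.0, 0.5, -0.7]
opening: 0.0601
grip_force: 0.0
```

```bash
python3 - <<'E'
from h import *
from rig import sensors
import pickle
s=sensors.sense();print(s['time_s'],s['eef_pos'],s['orientation'],s['joints'],s['opening'],s['wrist_force'])
i=viewer.camera_info('wrist');im=viewer.read_camera('wrist');pickle.dump((i,im),open('w1.pkl','wb'))
cv2.imwrite('pics/w1.png',cv2.resize(im,(800,600),interpolation=cv2.INTER_CUBIC))
E
```

```text
2.6 [0.48970087 0.02939384 0.32049428] [ 9.82682927e-01 -1.85294422e-01 -4.91399668e-04 -7.09726877e-07] [-8.10394467e-02  1.24393023e-01  1.60600535e+00  1.06072207e-04
  1.41217149e+00  1.86248305e+00] 0.060134474125834135 [ 0.02542507  0.51258647 -0.72982693]
```

View pics/w1.png

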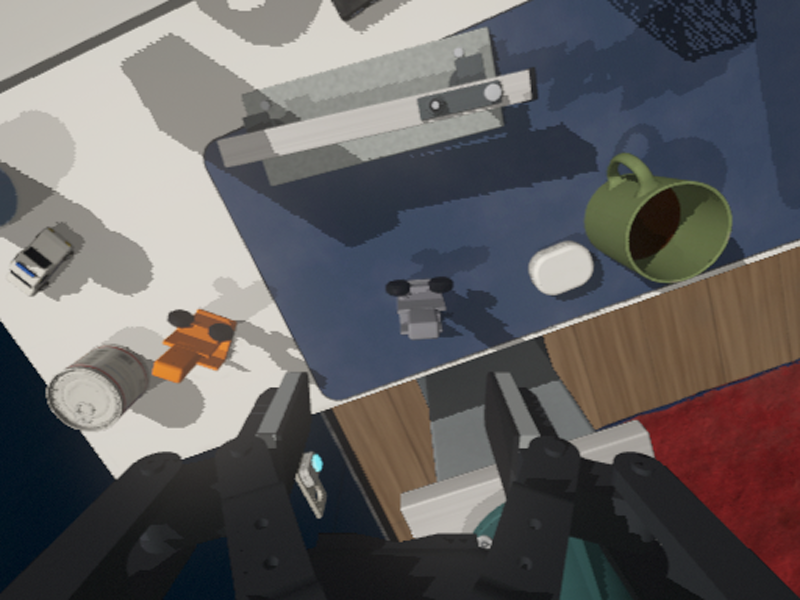

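```bash
python3 - <<'E'
import pickle,cv2,numpy as np
i,im=pickle.load(open('w1.pkl','rb'))
a=cv2.resize(im[8:123,132:352],None,fx=3.6,fy=3.6,interpolation=cv2.INTER_CUBIC)
b=cv2.resize(im[172:222,235:305],None,fx=3.6,fy=3.6,interpolation=cv2.INTER_CUBIC)
o=np.zeros((a.shape[0]+b.shape[0],a.shape[1],3),np.uint8);o[:a.shape[0]]=a;o[a.shape[0]:,:b.shape[1]]=b
print(a.shape,b.shape);cv2.imwrite('pics/c1.png',o)
E
```

```text
(414, 792, 3) (180, 252, 3)
```

View pics/c1.png

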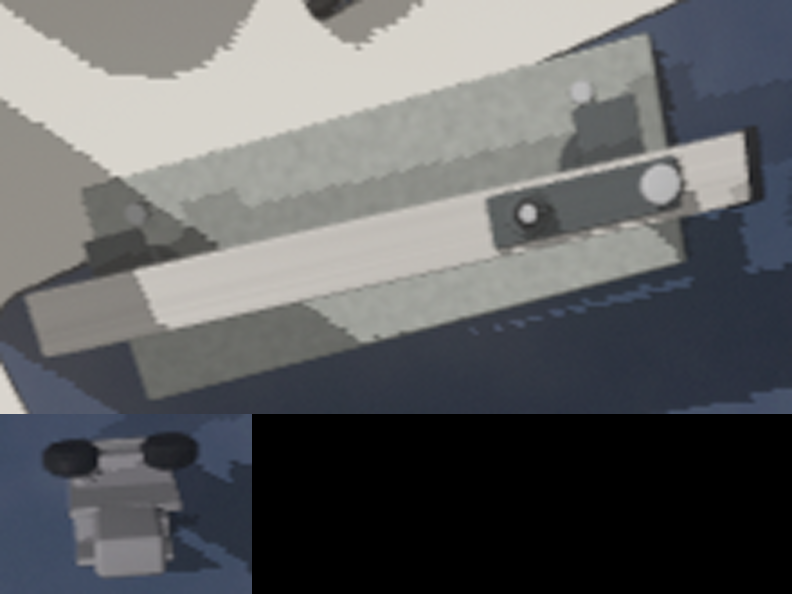

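```bash
cat > fit.py <<'E'
from h import *
import pickle
from scipy.optimize import least_squares
np.set_printoptions(precision=4,suppress=True)
i,_=pickle.load(open('w1.pkl','rb'))
A=lambda a,b:(132+(a+.5)/3.6-.5, 8+(b+.5)/3.6-.5)
B=lambda a,b:(235+(a+.5)/3.6-.5, 172+(b-414+.5)/3.6-.5)
def fit(M,P,x0,z=0):
    def R(q):
        c,s=np.cos(q[2]),np.sin(q[2]);return np.concatenate([proj('wrist',[q[0]+c*m[0]-s*m[1],q[1]+s*m[0]+c*m[1],m[2]+z],i)-p for m,p in zip(M,P)])
    r=least_squares(R,x0,loss='soft_l1');print(r.x,r.fun.reshape(-1,2).round(2).tolist());return r.x
if __name__=='__main__':
    k=.001
    M=[np.array(m)*k for m in [(-14,13,112),(-14,-13,112),(2,13,112),(2,-13,112),(14,20,50),(14,-20,50)]]
    fit(M,[B(*p) for p in [(97,577),(163,574),(99,538),(165,537),(70,457),(170,450)]],[.42,.03,-.37])
    # channel frame: x centre of pivot line, y from channel's open end
    M=[np.array(m)*k for m in [(-10.3,0,91.5),(10.3,0,91.5),(10.3,-240,91.5),(-10.3,-240,91.5)]]
    q=fit(M,[A(*p) for p in [(44,356),(25,295),(745,130),(753,200)]],[.6,.13,-.13])
    ax=np.array([-np.sin(q[2]),np.cos(q[2])])
    for z in(.0945,.1,.105):
        print(z,[(ray('wrist',*A(*p),z,i)[:2]-q[:2])@ax for p in [(527,213),(489,222),(660,184),(685,180)]])
    M=[np.array(m)*k for m in [(-42.5,0,8),(-42.5,-240,8),(42.5,-240,8),(42.5,0,8)]]
    for p in [(152,399),(684,262),(650,34),(82,188)]: print(ray('wrist',*A(*p),.008,i))
E
python3 fit.py
```

```text
[ 0.424   0.0315 -0.3229] [[-0.46, 0.6], [1.11, 0.5], [-1.55, 0.1], [0.29, -0.58], [0.51, -0.65], [-0.18, -0.02]]
[ 0.6063  0.1294 -0.1674] [[0.36, 0.18], [0.08, -0.32], [-0.1, 0.19], [-0.31, -0.15]]
0.0945 [np.float64(-0.1676620375469981), np.float64(-0.15514563741097792), np.float64(-0.21087378764099488), np.float64(-0.21886252739319884)]
0.1 [np.float64(-0.16717871717622085), np.float64(-0.1548493786408569), np.float64(-0.209744653853269), np.float64(-0.21761399933643136)]
0.105 [np.float64(-0.1667393350209688), np.float64(-0.1545800524862014), np.float64(-0.2087181685917001), np.float64(-0.21647897383027911)]
[0.5711 0.1273 0.008 ]
[ 0.5413 -0.097   0.008 ]
[ 0.6238 -0.109   0.008 ]
[0.6546 0.1166 0.008 ]
```

>>> apply_moves([
  [-0.0354,0.0099,0.0],
  [-0.0354,0.0098,0],
  [0,0,0.05],
  [0,0,0.05],
  [0,0,0.05],
  [0,0,0.03],
  [0,0,0],
  [0,0,0],
], yaw=[-0.038,0,0,0,0,0,0,0])

```text
time_s: 3.65
eef_pos: [0.4176, 0.035, 0.1418]
orientation: [0.986, -0.164, 0.001, -0.0]
wrist_force: [1.2, 0.1, 0.3]
opening: 0.06
grip_force: 0.0
```

```bash
python3 - <<'E'
from h import *
from rig import sensors
import pickle
s=sensors.sense();print(s['time_s'],s['eef_pos'],s['orientation'],s['wrist_force'])
i=viewer.camera_info('wrist');im=viewer.read_camera('wrist');pickle.dump((i,im),open('w2.pkl','wb'))
cv2.imwrite('pics/w2.png',cv2.resize(im,(800,600),interpolation=cv2.INTER_CUBIC))
E
```

```text
3.65 [0.41757071 0.03502484 0.14179406] [ 9.86472542e-01 -1.63925737e-01  5.18527322e-04 -9.12616277e-05] [1.22701622 0.12171744 0.34137588]
```

View pics/w2.png

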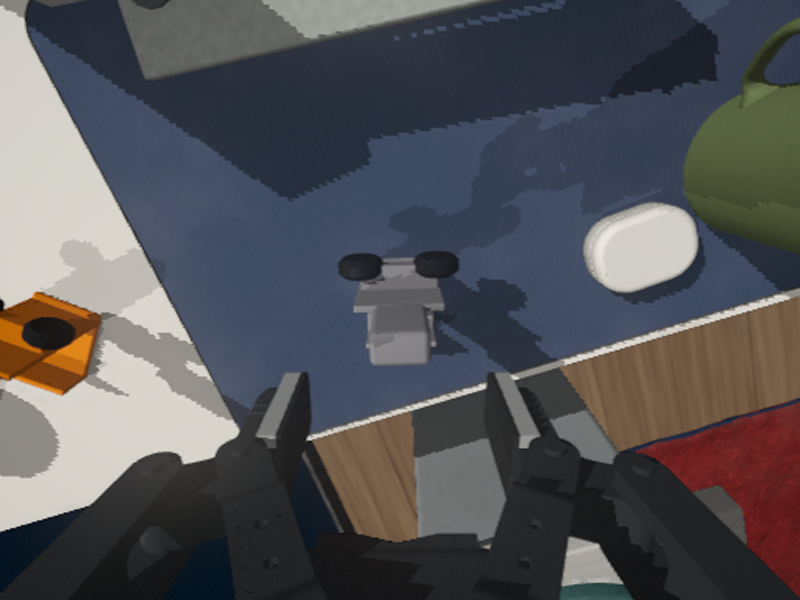

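```bash
python3 - <<'E'
import fit,pickle
from fit import *
fit.i,_=pickle.load(open('w2.pkl','rb'))
C=lambda a,b:((a+.5)/1.5625-.5,(b+.5)/1.5625-.5)
M=[np.array(m)*.001 for m in [(-14,13,112),(-14,-13,112),(2,13,112),(2,-13,112),(14,20,50),(14,-20,50)]]
q=fit.fit(M,[C(*p) for p in [(369,364),(429,363),(371,333),(432,333),(361,266),(436,264)]],[.42,.03,-.33])
c,s=np.cos(q[2]),np.sin(q[2]);print(q[:2]+np.array([c,s])*-.008)
E
```

```text
Traceback (most recent call last):
AttributeError: 'function' object has no attribute 'fit'
```

```bash
python3 - <<'E'
import fit as F,pickle,numpy as np
F.i,_=pickle.load(open('w2.pkl','rb'))
C=lambda a,b:((a+.5)/1.5625-.5,(b+.5)/1.5625-.5)
M=[np.array(m)*.001 for m in [(-14,13,112),(-14,-13,112),(2,13,112),(2,-13,112),(14,20,50),(14,-20,50)]]
q=F.fit(M,[C(*p) for p in [(369,364),(429,363),(371,333),(432,333),(361,266),(436,264)]],[.42,.03,-.33])
c,s=np.cos(q[2]),np.sin(q[2]);print(q[:2]+np.array([c,s])*-.008)
E
```

```text
[ 0.4233  0.0316 -0.3211] [[-0.03, 2.18], [1.32, 2.5], [-2.04, -0.5], [-0.24, -0.84], [0.01, -0.92], [0.56, -0.07]]
[0.4157 0.0341]
```

>>> apply_moves([
  [-0.0012,0.0014,0.02],
  [0,0,0.025],
  [0,0,0.0178],
  [0,0,0],
  [0,0,0],
], yaw=[-0.008,0,0,0,0])

```text
time_s: 4.32
eef_pos: [0.4164, 0.0341, 0.0793]
orientation: [0.987, -0.16, 0.001, -0.0]
wrist_force: [-0.5, -0.1, -0.3]
opening: 0.0597
grip_force: 0.0
```

>>> apply_moves([
  [0,0,0],
  [0,0,0],
  [0,0,0],
  [0,0,0],
], yaw=[0,0,0,0], claw=0.02, grip_force=50)

```text
time_s: 4.82
eef_pos: [0.416, 0.0342, 0.0789]
orientation: [0.987, -0.16, 0.001, -0.0]
wrist_force: [-0.6, 0.7, 6.8]
opening: 0.0253
grip_force: 49.0
```

>>> apply_moves([
  [0,0,-0.01],
  [0,0,-0.03],
  [0,0,-0.03],
  [0,0,-0.03],
  [0,0,0],
  [0,0,0],
  [0.03,-0.0351,0],
  [0.03,-0.0351,0],
  [0.03,-0.0351,0],
  [0.03,-0.0351,0],
  [0.03,-0.0351,0],
  [0,0,0.03],
  [0,0,0.03],
  [0,0,0.0155],
  [0,0,0],
  [0,0,0],
], yaw=[0,0,0,0,-0.077,-0.077,0,0,0,0,0,0,0,0,0,0])

```text
time_s: 6.82
eef_pos: [0.5933, 0.1821, 0.1038]
orientation: [0.996, -0.084, 0.001, -0.0]
wrist_force: [-0.2, 0.4, -0.3]
opening: 0.0251
grip_force: 49.7
```

```bash
python3 - <<'E'
from h import *
from rig import sensors
import pickle
s=sensors.sense();print(s['time_s'],s['eef_pos'],s['orientation'],s['wrist_force'],s['ft_torque'])
i=viewer.camera_info('wrist');im=viewer.read_camera('wrist');pickle.dump((i,im),open('w3.pkl','wb'))
cv2.imwrite('pics/w3.png',cv2.resize(im,(800,600),interpolation=cv2.INTER_CUBIC))
E
```

```text
6.825 [0.5932908  0.18209667 0.10383978] [ 9.96457820e-01 -8.40895238e-02  8.27326879e-04 -2.84921627e-04] [-0.15785422  0.37270084 -0.3488111 ] [-0.02402267  0.01208101  0.05694237]
```

View pics/w3.png

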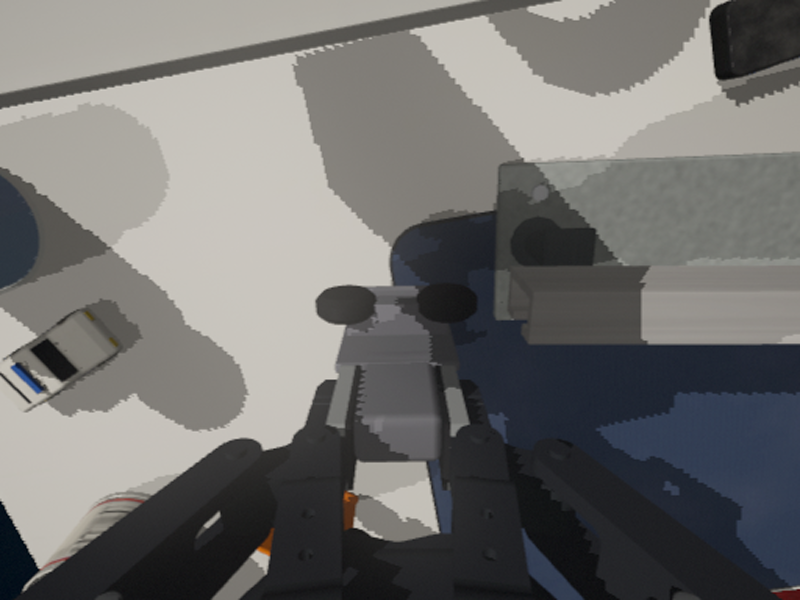

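```bash
python3 - <<'E'
import pickle,cv2,numpy as np
i,im=pickle.load(open('w3.pkl','rb'))
c=im[160:300,195:395].astype(float);c=np.clip(255*(c/255)**.6,0,255).astype(np.uint8)
cv2.imwrite('pics/c3.png',cv2.resize(c,None,fx=4,fy=4,interpolation=cv2.INTER_CUBIC))
E
```

```text
(no output)
```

View pics/c3.png

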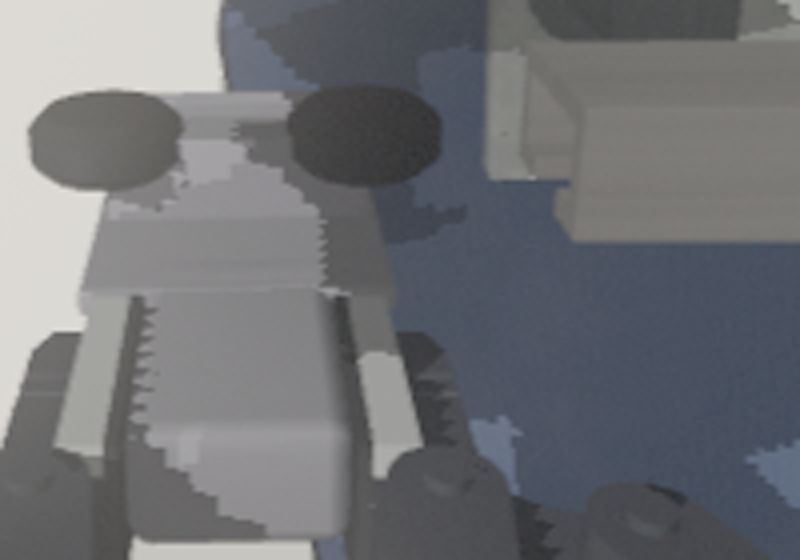

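```bash
cat > f3.py <<'E'
from h import *
import pickle,sys
from scipy.optimize import least_squares
from scipy.spatial.transform import Rotation as Ro
np.set_printoptions(precision=4,suppress=True)
i,_=pickle.load(open('w3.pkl','rb'))
D=lambda a,b:np.array((195+(a+.5)/4-.5,160+(b+.5)/4-.5))
e=[ray('wrist',*D(*p),.0915,i)[:2] for p in [(573,241),(800,241),(581,107),(800,107)]];e=np.array(e);print(e)
print('yaw',[-np.arctan2(*(e[k]-e[k+1])) for k in(0,2)],'mid end',(e[0]+e[2])/2)
T=np.eye(4)
M=np.array([(-14,13,112),(-14,-13,112),(2,13,112),(2,-13,112),(14,20,50),(14,-20,50),(2,22,75),(2,-22,75)])*.001
P=[D(*p) for p in [(131,540),(346,536),(133,428),(350,425),(106,140),(366,135)]]
def R(q): return np.concatenate([proj('wrist',Ro.from_euler('ZYX',q[3:]).apply(m)+q[:3],i)-p for m,p in zip(M,P)])
r=least_squares(lambda q:np.r_[R(q),(q[4:])*50],[.601,.181,.024,-.167,0,0],loss='soft_l1')
print(r.x,R(r.x).reshape(-1,2).round(2).tolist())
print('ideal',R([.601,.181,.0245,-.168,0,0]).reshape(-1,2).round(2).tolist())
print('glider mid',Ro.from_euler('ZYX',r.x[3:]).apply([.014,0,.05])+r.x[:3])
for z in (.074,): print('gl', [ray('wrist',*D(*p),z,i) for p in [(106,140),(366,135)]])
E
python3 f3.py
```

```text
[[0.5961 0.1322]
 [0.5906 0.0999]
 [0.6163 0.1295]
 [0.6112 0.0996]]
yaw [np.float64(-0.1693537870600915), np.float64(-0.16934541838194833)] mid end [0.6062 0.1309]
[ 0.5984  0.1813  0.017  -0.1583 -0.0183  0.0043] [[0.23, 0.03], [0.51, 0.38], [-1.71, -0.3], [0.23, -0.22], [1.58, -0.15], [-1.69, 0.36]]
ideal [[-3.27, 2.61], [0.65, 3.55], [-5.03, 0.02], [0.71, 0.7], [-0.17, -1.86], [-0.72, -0.69]]
glider mid [0.6113 0.179  0.0672]
gl [array([0.6168, 0.1986, 0.074 ]), array([0.6107, 0.1585, 0.074 ])]
```

>>> apply_moves([
  [0,0.006,0.0004],
  [0,0.006,0.0004],
  [0,0,0],
  [0,0.002,0],
  [0,0.002,0],
  [0,0.002,0],
  [0,0.002,0],
], yaw=[0,0,0,0,0,0,0])

```text
time_s: 7.75
eef_pos: [0.5891, 0.1622, 0.1018]
orientation: [0.996, -0.084, -0.0, -0.0]
wrist_force: [-0.5, 0.6, -1.1]
opening: 0.0253
grip_force: 49.8
```

>>> apply_moves([
  [0,0,0],
  [0,0,0],
], yaw=[0,0])

```text
time_s: 8.0
eef_pos: [0.5892, 0.1624, 0.1018]
orientation: [0.996, -0.084, 0.0, -0.0]
wrist_force: [0.2, 0.3, -1.6]
opening: 0.0248
grip_force: 49.8
```

```bash
python3 - <<'E'
from h import *
from rig import sensors
import pickle
for k in range(3):
    s=sensors.sense();print(s['time_s'],s['eef_pos'],s['orientation'],s['wrist_force'],s['ft_torque'])
    i=viewer.camera_info('wrist');im=viewer.read_camera('wrist')
pickle.dump((i,im),open('w4.pkl','wb'))
c=im[160:300,195:395].astype(float);c=np.clip(255*(c/255)**.6,0,255).astype(np.uint8)
cv2.imwrite('pics/c4.png',cv2.resize(c,None,fx=4,fy=4,interpolation=cv2.INTER_CUBIC))
E
```

```text
8.0 [0.58916851 0.16235511 0.10181836] [ 9.96463097e-01 -8.40314890e-02  2.74284115e-06 -7.40368283e-05] [ 0.24724012  0.25171696 -1.57455893] [ 0.01720257 -0.00869194  0.00489065]
8.05 [0.58916255 0.16239378 0.10183762] [ 9.96464207e-01 -8.40183147e-02  1.18257586e-06 -7.93778622e-05] [-0.06021514 -0.32193425 -1.43586906] [-0.01808637 -0.03609968  0.05041166]
8.1 [0.58918809 0.16240402 0.1018538 ] [ 9.96469265e-01 -8.39583189e-02  4.08629215e-05 -5.83679670e-05] [ 1.16152878  0.00531849 -0.83927219] [-0.00410794  0.02449084  0.01521251]
```

View pics/c4.png

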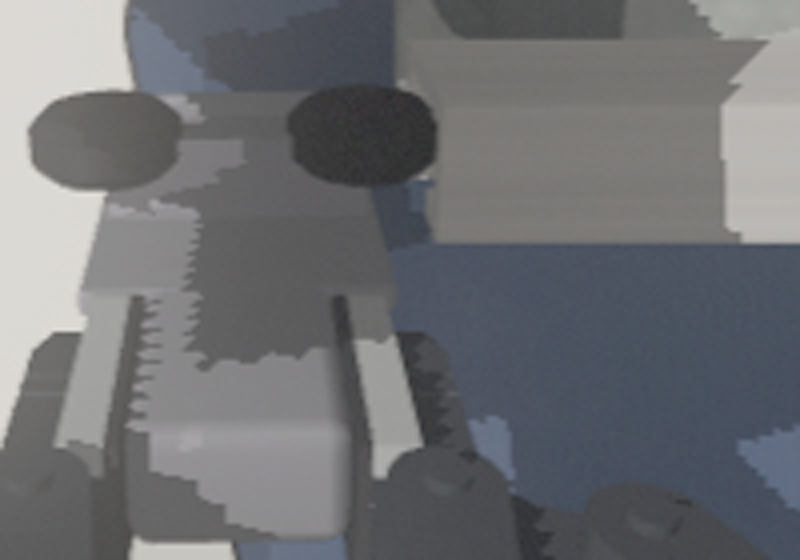

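>>> apply_moves([
  [0,0,-0.001],
  [0,0,0],
  [0,0.002,0],
  [0,0.002,0],
  [0,0.002,0],
  [0,0.002,0],
  [0,0.002,0],
], yaw=[0,0,0,0,0,0,0])

```text
time_s: 9.02
eef_pos: [0.5874, 0.1523, 0.1028]
orientation: [0.996, -0.084, -0.0, -0.0]
wrist_force: [-0.1, -0.2, -1.2]
opening: 0.025
grip_force: 49.8
```

>>> apply_moves([
  [0,0.003,0],
  [0,0.003,0],
  [0,0.003,0],
  [0,0.003,0],
  [0,0.003,0],
  [0,0.003,0],
], yaw=[0,0,0,0,0,0])

```text
time_s: 9.78
eef_pos: [0.5844, 0.1345, 0.1028]
orientation: [0.996, -0.084, -0.0, -0.0]
wrist_force: [0.6, -1.0, -1.6]
opening: 0.0251
grip_force: 49.8
```

>>> apply_moves([
  [0,0.003,0],
  [0,0.003,0],
  [0,0.003,0],
  [0,0.003,0],
  [0,0.003,0],
  [0,0.003,0],
  [0,0.003,0],
  [0,0.003,0],
], yaw=[0,0,0,0,0,0,0,0])

```text
time_s: 10.78
eef_pos: [0.5804, 0.1109, 0.1028]
orientation: [0.996, -0.084, -0.0, -0.0]
wrist_force: [-0.2, 0.7, -1.6]
opening: 0.0254
grip_force: 49.8
```

```bash
python3 -c "
from rig import sensors
s=sensors.sense();print(s['wrist_force'],s['ft_torque'],s['eef_pos'])"
```

```text
[-0.20340535  0.66999467 -1.64933503] [-0.04910175 -0.00924402 -0.01028761] [0.58041732 0.1108781  0.10282597]
```

>>> apply_moves([
  [0,0.004,0],
  [0,0.004,0],
  [0,0.004,0],
  [0,0.004,0],
  [0,0.004,0],
  [0,0.004,0],
  [0,0.004,0],
  [0,0.004,0],
  [0,0.004,0],
  [0,0.004,0],
], yaw=[0,0,0,0,0,0,0,0,0,0])

```text
time_s: 12.02
eef_pos: [0.5737, 0.0714, 0.1029]
orientation: [0.996, -0.084, 0.0, -0.0]
wrist_force: [0.4, 0.2, -1.1]
opening: 0.0256
grip_force: 49.8
```

```bash
python3 -c "
from rig import sensors
s=sensors.sense();print(s['wrist_force'],s['ft_torque'],s['eef_pos'])"
```

```text
[ 0.44574544  0.23767223 -1.13013406] [ 4.98215273e-02 -8.61078835e-02 -1.02993747e-05] [0.57374363 0.07138452 0.10285278]
```

>>> apply_moves([
  [0,0.004,0],
  [0,0.004,0],
  [0,0.004,0],
  [0,0.004,0],
  [0,0.004,0],
  [0,0.004,0],
  [0,0.004,0],
  [0,0.004,0],
  [0,0.004,0],
  [0,0.004,0],
  [0,0.004,0],
], yaw=[0,0,0,0,0,0,0,0,0,0,0])

```text
time_s: 13.4
eef_pos: [0.5664, 0.028, 0.1028]
orientation: [0.996, -0.084, 0.0, -0.0]
wrist_force: [1.0, -0.4, -2.9]
opening: 0.0253
grip_force: 49.8
```

```bash
python3 -c "
from rig import sensors
s=sensors.sense();print(s['wrist_force'],s['ft_torque'],s['eef_pos'])"
```

```text
[ 0.95389076 -0.39574254 -2.85681117] [ 0.06933958 -0.23652571 -0.04729283] [0.56639958 0.02799741 0.1028468 ]
```

>>> apply_moves([
  [0,0.003,0],
  [0,0.003,0],
  [0,0.003,0],
  [0,0.003,0],
  [0,0.002,0],
  [0,0.002,0],
], yaw=[0,0,0,0,0,0])

```text
time_s: 14.15
eef_pos: [0.5638, 0.0124, 0.1029]
orientation: [0.996, -0.084, 0.0, -0.0]
wrist_force: [1.0, -0.3, -0.7]
opening: 0.0255
grip_force: 49.7
```

>>> apply_moves([
  [0,0.002,0],
  [0,0.002,0],
], yaw=[0,0])

```text
time_s: 14.4
eef_pos: [0.5631, 0.0084, 0.1028]
orientation: [0.996, -0.084, 0.0, -0.0]
wrist_force: [1.5, 0.2, -1.5]
opening: 0.0251
grip_force: 49.7
```

>>> apply_moves([
  [0,0.002,0],
  [0,0.002,0],
], yaw=[0,0])

```text
time_s: 14.65
eef_pos: [0.5624, 0.0045, 0.1028]
orientation: [0.996, -0.084, 0.0, -0.0]
wrist_force: [1.8, -0.5, -1.4]
opening: 0.0252
grip_force: 49.7
```

>>> apply_moves([
  [0,0.002,0],
  [0,0.002,0],
], yaw=[0,0])

```text
time_s: 14.9
eef_pos: [0.5618, 0.0005, 0.1028]
orientation: [0.996, -0.084, 0.0, -0.0]
wrist_force: [2.8, 0.2, -1.6]
opening: 0.0255
grip_force: 49.7
```

>>> apply_moves([
  [0.0005,0.001,0],
  [0,0.001,0],
], yaw=[0,0])

```text
time_s: 15.15
eef_pos: [0.5615, -0.0014, 0.1027]
orientation: [0.996, -0.084, -0.0, -0.0]
wrist_force: [1.1, 1.4, -2.1]
opening: 0.0251
grip_force: 49.6
```

>>> apply_moves([
  [0,0.001,0],
  [0,0.001,0],
], yaw=[0,0])

```text
time_s: 15.4
eef_pos: [0.5614, -0.0026, 0.1025]
orientation: [0.996, -0.084, -0.0, -0.001]
wrist_force: [2.5, 4.8, -6.8]
opening: 0.025
grip_force: 49.4
```

>>> apply_moves([
  [0,0.001,0],
  [0,0.001,0],
], yaw=[0,0])

```text
time_s: 15.65
eef_pos: [0.5611, -0.0041, 0.1023]
orientation: [0.996, -0.084, -0.0, -0.001]
wrist_force: [3.0, 6.3, -6.7]
opening: 0.0254
grip_force: 49.4
```

>>> apply_moves([
  [0,0.001,0],
  [0,0.001,0],
], yaw=[0,0])

```text
time_s: 15.9
eef_pos: [0.5607, -0.0066, 0.1023]
orientation: [0.996, -0.084, -0.0, -0.001]
wrist_force: [2.4, 4.9, -6.6]
opening: 0.0247
grip_force: 49.5
```

>>> apply_moves([
  [0,0.001,0],
  [0,0.001,0],
], yaw=[0,0])

```text
time_s: 16.15
eef_pos: [0.5603, -0.0091, 0.1024]
orientation: [0.996, -0.084, -0.0, -0.0]
wrist_force: [2.6, 2.8, -7.6]
opening: 0.0251
grip_force: 49.5
```

>>> apply_moves([
  [0.0003,0.001,0],
  [0,0.001,0],
  [0,0.001,0],
], yaw=[0,0,0])

```text
time_s: 16.52
eef_pos: [0.5598, -0.0125, 0.1027]
orientation: [0.996, -0.084, -0.0, 0.0]
wrist_force: [1.2, 1.1, -7.9]
opening: 0.0253
grip_force: 49.5
```

>>> apply_moves([
  [0,0.001,0],
  [0,0.001,0],
  [0,0.001,0],
], yaw=[0,0,0])

```text
time_s: 16.9
eef_pos: [0.5593, -0.0155, 0.1027]
orientation: [0.996, -0.084, -0.0, 0.0]
wrist_force: [-0.0, -0.2, -7.6]
opening: 0.0252
grip_force: 49.5
```

>>> apply_moves([
  [0,0.001,0],
  [0,0.001,0],
], yaw=[0,0])

```text
time_s: 17.15
eef_pos: [0.5591, -0.0177, 0.1027]
orientation: [0.996, -0.084, -0.0, 0.0]
wrist_force: [-0.1, -0.7, -6.8]
opening: 0.025
grip_force: 49.6
```

>>> apply_moves([
  [0,0.001,0],
  [0,0.001,0],
], yaw=[0,0])

```text
time_s: 17.4
eef_pos: [0.5589, -0.0192, 0.1027]
orientation: [0.996, -0.084, -0.0, -0.0]
wrist_force: [-0.9, 0.3, -6.6]
opening: 0.0251
grip_force: 49.6
```

>>> apply_moves([
  [0,0.001,0],
  [0,0.001,0],
], yaw=[0,0])

```text
time_s: 17.65
eef_pos: [0.5587, -0.021, 0.1028]
orientation: [0.996, -0.084, -0.0, -0.0]
wrist_force: [-1.4, 1.3, -7.2]
opening: 0.0254
grip_force: 49.7
```

>>> apply_moves([
  [0,0.001,0],
  [0,0.0005,0],
], yaw=[0,0])

```text
time_s: 17.9
eef_pos: [0.5586, -0.0225, 0.103]
orientation: [0.996, -0.084, 0.0, -0.0]
wrist_force: [0.0, 2.5, -4.3]
opening: 0.0254
grip_force: 50.0
```

>>> apply_moves([
  [0,0.0005,0],
  [0,0.0005,0],
], yaw=[0,0])

```text
time_s: 18.15
eef_pos: [0.5589, -0.0233, 0.1032]
orientation: [0.996, -0.084, 0.001, -0.0]
wrist_force: [-1.1, 3.7, -2.1]
opening: 0.0252
grip_force: 50.4
```

>>> apply_moves([
  [0,0.0005,0],
  [0,0.0005,0],
], yaw=[0,0])

```text
time_s: 18.4
eef_pos: [0.5587, -0.0244, 0.1032]
orientation: [0.996, -0.084, 0.001, -0.0]
wrist_force: [0.5, 5.8, -1.7]
opening: 0.0252
grip_force: 50.6
```

>>> apply_moves([
  [0,-0.0005,0],
  [0,-0.0005,0],
  [0,0,0],
], yaw=[0,0,0])

```text
time_s: 18.77
eef_pos: [0.5588, -0.0237, 0.103]
orientation: [0.996, -0.084, 0.0, 0.0]
wrist_force: [0.9, 4.3, -1.1]
opening: 0.0251
grip_force: 50.7
```

>>> apply_moves([
  [0,-0.0005,0],
  [0,-0.0005,0],
  [0,0,0],
], yaw=[0,0,0])

```text
time_s: 19.15
eef_pos: [0.5588, -0.0228, 0.1028]
orientation: [0.996, -0.084, 0.0, 0.0]
wrist_force: [1.7, 3.2, -1.2]
opening: 0.0257
grip_force: 50.6
```

>>> apply_moves([
  [0,-0.0005,0],
  [0,-0.0005,0],
  [0,0,0],
], yaw=[0,0,0])

```text
time_s: 19.52
eef_pos: [0.5585, -0.022, 0.1026]
orientation: [0.996, -0.084, -0.0, 0.0]
wrist_force: [1.0, 1.8, -2.9]
opening: 0.0256
grip_force: 50.2
```

>>> apply_moves([
  [0,-0.0005,0],
  [0,0,0],
], yaw=[0,0])

```text
time_s: 19.77
eef_pos: [0.5585, -0.0216, 0.1026]
orientation: [0.996, -0.084, -0.0, 0.0]
wrist_force: [0.9, -1.4, -5.9]
opening: 0.0258
grip_force: 49.9
```

>>> apply_moves([
  [0,0.0005,0],
  [0,0.0005,0],
  [0,0.0003,0],
  [0,0,0],
], yaw=[0,0,0,0], grip_force=20)

```text
time_s: 20.27
eef_pos: [0.5583, -0.0221, 0.1028]
orientation: [0.996, -0.084, -0.0, -0.0]
wrist_force: [0.7, 2.0, -5.5]
opening: 0.0255
grip_force: 50.0
```

>>> apply_moves([
  [0,0,0],
  [0,0,0],
  [0,0,0],
  [0,0,0],
], yaw=[0,0,0,0], claw=0.045)

```text
time_s: 20.78
eef_pos: [0.5587, -0.0226, 0.103]
orientation: [0.996, -0.084, 0.0, 0.0]
wrist_force: [0.3, 0.1, 0.0]
opening: 0.045
grip_force: 0.0
```

>>> apply_moves([
  [0,0,-0.02],
  [0,0,-0.04],
  [0,0,-0.04],
  [-0.03,0,-0.03],
  [-0.03,0,-0.03],
  [0,0,0],
  [0,0,0],
], yaw=[0,0,0,0,0,0,0])

```text
time_s: 21.65
eef_pos: [0.4998, -0.0125, 0.2627]
orientation: [0.996, -0.084, 0.0, 0.0]
wrist_force: [0.1, 0.0, -0.1]
opening: 0.0448
grip_force: 0.0
```

```bash
python3 - <<'E'
from h import *
from rig import sensors
s=sensors.sense();print(s['time_s'],s['eef_pos'],s['wrist_force'])
im=viewer.read_camera('wrist');t=viewer.read_camera('top')
a=cv2.resize(im[0:260,80:512],None,fx=1.3,fy=1.3,interpolation=cv2.INTER_CUBIC)
b=cv2.resize(t[130:255,130:350],None,fx=2,fy=2,interpolation=cv2.INTER_CUBIC)
o=np.zeros((a.shape[0]+b.shape[0],a.shape[1],3),np.uint8);o[:a.shape[0]]=a;o[a.shape[0]:,:b.shape[1]]=b
cv2.imwrite('pics/f.png',o);print(o.shape)
E
```

```text
21.65 [ 0.49975101 -0.01253334  0.26266037] [ 0.06361908  0.04949073 -0.07028416]
(588, 562, 3)
```

View pics/f.png

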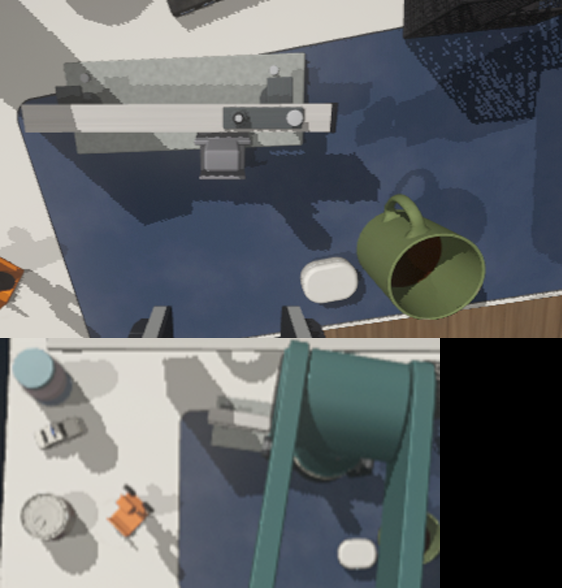

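```bash
python3 - <<'E'
from h import *
np.set_printoptions(precision=4,suppress=True)
D=lambda a,b:(80+(a+.5)/1.3-.5,(b+.5)/1.3-.5)
ax=np.array([.1682,.9858]);e=np.array([.6062,.1309])
for n,p,z in [('knob',(239,118),.1),('blockL',(203,174),.136),('blockR',(240,176),.136),('plateL',(199,135),.099),('plateR',(244,137),.099),('open end',(22,118),.0915)]:
    w=ray('wrist',*D(*p),z);print(n,w,(w[:2]-e)@ax)
E
```

```text
knob [ 0.5777 -0.036   0.1   ] -0.1692815655375068
blockL [ 0.5457 -0.0042  0.136 ] -0.14338658465442172
blockR [ 0.54   -0.0295  0.136 ] -0.1692280431959467
plateL [ 0.5706 -0.0037  0.099 ] -0.1386746687755314
plateR [ 0.5633 -0.0376  0.099 ] -0.1733099105671469
open end [0.606  0.13   0.0915] -0.0009225238202635451
```

```bash
python3 - <<'E'
from h import *
np.set_printoptions(linewidth=220)
im=viewer.read_camera('wrist');g=cv2.cvtColor(im,cv2.COLOR_BGR2GRAY).astype(int)
T=viewer.camera_info('wrist')['camera_from_world'];print(-T[:3,:3].T@T[:3,3])
print('cols',np.arange(228,276))
for r in (88,89,90,91,92,98,100,103,106,110,114,118,122,126,130,134): print(r,g[r,228:276])
E
```

```text
[ 0.58136931 -0.02672794  0.40369977]
cols [228 229 230 231 232 233 234 235 236 237 238 239 240 241 242 243 244 245 246 247 248 249 250 251 252 253 254 255 256 257 258 259 260 261 262 263 264 265 266 267 268 269 270 271 272 273 274 275]
88 [193 193 193 192 193 193 193 192 193 193 193 192 192 192 193 193 193 193 193 194 193 193 183 147  98  98  98  97  97  98  96  80  65 108 163 185 168 114  64  69  77  77  81  82  89  96  96  96]
89 [192 192 192 192 192 192 192 191 191 192 191 191 191 191 191 191 192 192 192 192 192 192 182 146  97  96  96  97  97  99  95  81  81 151 185 185 185 163 100  63  73  69  59  60  77  96  96  96]
90 [190 191 191 190 191 191 191 190 190 191 191 191 191 191 191 191 191 191 191 191 191 191 182 145  98  97  97  96  97  98  87  67  97 159 186 185 185 162  94  58  70  71  59  59  78  96  95  95]
91 [190 191 191 190 191 191 191 191 191 191 191 191 191 191 191 192 191 192 191 192 191 191 182 145  97  96  96  96  96  97  90  73  95 155 184 186 183 154  68  53  58  59  63  67  81  96  95  96]
92 [192 192 192 192 192 192 192 192 192 192 192 192 192 192 192 192 192 191
[... 1550 characters left out ...]
4 140 134 130 130 130 131 130 130 130 130 130 129 129 129 129 129 129 129 129 129 130 129 129 128 116  89  73  78  85  73  55  47  46  46  45  45  44  44]
126 [ 58  57  58  57  58  59  75  87  93 122 140 133 128 128 127 127 128 128 127 127 126 126 126 126 126 126 126 126 127 126 125 124 125 124 112  86  70  77  83  71  51  46  44  46  45  44  44  44]
130 [ 56  57  55  56  56  58  66  70  62  71  93 104 100  99  99  99  99  98  99  99  98  98  99  98  99  98  98  98  96  97  96  96  96  95  88  72  59  60  60  60  56  56  55  55  54  55  54  55]
134 [54 55 55 55 55 62 72 77 76 78 77 70 69 77 77 77 77 77 71 62 69 77 77 78 78 73 64 62 70 78 78 78 78 71 62 61 62 62 62 61 57 54 56 55 54 54 54 54]
```

```bash
python3 - <<'E'
from h import *
ax=np.array([.1682,.9858]);e=np.array([.6062,.1309])
for n,p,z in [('knob',(263.3,90),.1),('knob',(263.3,90),.115),('block',(249.6,123),.136),('plate',(250.6,105),.099),('unit L edge',(251.2,90),.0935)]:
    w=ray('wrist',*p,z);print(n,w,(w[:2]-e)@ax)
from rig import sensors;print(sensors.sense()['time_s'])
E
```

```text
knob [ 0.57822274 -0.03560508  0.1       ] -0.1688464815536864
knob [ 0.57837815 -0.03516663  0.115     ] -0.16838811760739464
block [ 0.55297318 -0.01800439  0.136     ] -0.15574269917427086
plate [ 0.56630053 -0.02085091  0.099     ] -0.1563071407740051
unit L edge [ 0.58019981 -0.02383352  0.0935    ] -0.15690953446280376
21.8
```

>>> apply_moves([
  [0.03,0,0.03],
  [0.03,0,0.03],
  [0,0,0.04],
  [0,0,0.04],
  [0,0,0.02],
  [0,0,0],
], yaw=[0,0,0,0,0,0])

```text
time_s: 22.55
eef_pos: [0.557, -0.0223, 0.1002]
orientation: [0.996, -0.084, -0.003, -0.0]
wrist_force: [-0.1, 0.3, 0.5]
opening: 0.0449
grip_force: 0.0
```

>>> apply_moves([
  [0,-0.002,0],
  [0,0,0],
  [0,0,0],
], yaw=[0,0,0], claw=0.034)

```text
time_s: 22.92
eef_pos: [0.5596, -0.0205, 0.1037]
orientation: [0.996, -0.084, 0.001, 0.0]
wrist_force: [-0.1, -0.1, 0.4]
opening: 0.0335
grip_force: 0.0
```

>>> apply_moves([
  [0,0.001,0],
  [0,0.001,0],
  [0,0.001,0],
  [0,0.001,0],
], yaw=[0,0,0,0])

```text
time_s: 23.42
eef_pos: [0.5583, -0.0238, 0.103]
orientation: [0.996, -0.084, 0.0, -0.001]
wrist_force: [-0.5, 4.7, 4.5]
opening: 0.0341
grip_force: 2.3
```

>>> apply_moves([
  [0,0.001,0],
  [0,0.001,0],
], yaw=[0,0])

```text
time_s: 23.68
eef_pos: [0.5581, -0.0252, 0.1033]
orientation: [0.996, -0.084, 0.0, -0.001]
wrist_force: [-0.8, 8.2, 6.6]
opening: 0.034
grip_force: 4.0
```

>>> apply_moves([
  [0,0.0005,0],
  [0,0.0005,0],
], yaw=[0,0])

```text
time_s: 23.92
eef_pos: [0.5581, -0.0259, 0.1035]
orientation: [0.996, -0.084, 0.0, -0.001]
wrist_force: [-0.9, 9.3, 7.8]
opening: 0.034
grip_force: 4.5
```

>>> apply_moves([
  [0,-0.001,0],
  [0,-0.001,0],
  [0,-0.001,0],
  [0,-0.001,0],
], yaw=[0,0,0,0])

```text
time_s: 24.42
eef_pos: [0.558, -0.0238, 0.1025]
orientation: [0.996, -0.084, -0.0, 0.0]
wrist_force: [0.3, 0.1, -0.3]
opening: 0.0338
grip_force: 0.0
```

>>> apply_moves([
  [0,-0.001,0],
  [0,0,0],
  [0,0,0],
  [0,0,0],
], yaw=[0,0,0,0], claw=0.045)

```text
time_s: 24.92
eef_pos: [0.5586, -0.0225, 0.1028]
orientation: [0.996, -0.084, -0.0, -0.0]
wrist_force: [0.2, 0.6, 0.0]
opening: 0.0448
grip_force: 0.0
```

>>> apply_moves([
  [0,0,-0.02],
  [0,0,-0.04],
  [0,0,-0.04],
  [-0.03,0,-0.03],
  [-0.03,0,-0.03],
  [0,0,0],
  [0,0,0],
  [0,0,0],
], yaw=[0,0,0,0,0,0,0,0])

```text
time_s: 25.92
eef_pos: [0.4996, -0.0125, 0.2618]
orientation: [0.996, -0.084, -0.001, -0.0]
wrist_force: [-0.2, 0.4, 0.3]
opening: 0.045
grip_force: 0.0
```

```bash
python3 - <<'E'
from h import *
from rig import sensors
np.set_printoptions(linewidth=220)
s=sensors.sense();print(s['time_s'],s['eef_pos'],s['qd'].round(3) if hasattr(s['qd'],'round') else s['qd'])
for k in range(2):
    im=viewer.read_camera('wrist');g=cv2.cvtColor(im,cv2.COLOR_BGR2GRAY).astype(int)
    for r in (90,106,118,122): print(r,g[r,228:276])
E
```

```text
25.925 [ 0.49957957 -0.01251334  0.26176975] [-0.001  0.003  0.    -0.     0.003  0.001]
90 [190 190 190 191 191 191 191 190 190 191 191 191 191 191 191 191 191 191 191 191 191 191 182 146  98  97  97  97  96  97  90  72  98 159 186 185 184 163  97  57  71  71  60  61  77  96  95  95]
106 [161 162 149 125 116 116 115 115 116 116 115 115 114 113 112 116 122 117 111 111 116 120 117 110 111 110 112 111 110 110 111 112 111 110 110 111 112 112 112 112 112 112 112 111 101  84  79  80]
118 [ 63  63  61  62  63  63  66  78  89 103 130 141 136 133 132 132 133 132 133 134 133 133 133 133 132 133 132 133 132 133 132 132 132 132 131 121  94  74  79  85  75  57  49  49  47  46  46  45]
122 [ 61  61  60  60  61  60  65  77  88  99 128 141 134 130 130 130 130 130 130 130 130 130 129 129 129 129 129 129 129 129 129 129 129 129 129 116  88  72  78  84  72  54  45  45  44  45  46  45]
90 [190 190 190 190 190 190 190 190 190 191 191 191 191 191 191 191 191 191 191 191 192 191 182 146  98  98  96  97  97  98  90  71  98 159 187 185 185 162  93  56  70  71  60  59  79  94  95  96]
106 [161 162 150 125 117 116 116 115 116 116 116 116 115 113 113 112 112 112 112 112 112 112 111 112 112 112 112 112 111 112 111 111 111 111 111 112 113 112 112 110 109 108 108 108 100  84  79  80]
118 [ 62  63  62  62  64  63  65  79  89 103 130 141 136 133 133 132 133 133 133 133 133 132 132 132 133 133 132 132 133 133 133 133 132 132 132 121  93  75  78  85  74  56  48  46  48  48  46  47]
122 [ 60  61  61  60  61  61  65  78  88  99 127 141 134 130 130 130 130 130 130 130 130 130 130 129 129 129 129 129 129 129 128 129 129 128 128 117  89  72  78  84  73  54  45  45  45  45  44  45]
```

```bash
python3 -c "
from rig import workorder
print(workorder.hand_in())"
```

```text
the job is handed in; nothing more can be done
None
```

The carrier is in the rail and released. Camera and force readings put the catch between the gliders with the buffer pressing, and it was at rest when I handed in at about 26 s. I pushed it forward once more after the first release, peaking at about 12 N on the wrist, to seat it about 1 mm deeper, and I could not see the catch directly.

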